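Glue up a tile pot stand, squared in the corner of a baking tin

ROBOT

A 6-joint arm with a two-finger parallel gripper is mounted at the origin on the work surface. World frame = base frame: x ahead of the robot, y to its left, z up, the work surface at z = 0. Lengths are in m, angles in degrees, forces in N, time in s.
With the tool pointing down it reaches from about 0.4 to 0.825 m from the base axis. Payload 7 kg.
Tool frame: the origin (TCP) lies at the very end of the fingers, on their centre line; the grasp point (between the pads) lies 19 mm behind it; z points along the fingers, y is the line along which they close (so a half turn about z gives the same grasp; the last joint's range is limited). The gripper opens to 88 mm and grips with 3 to 60 N. Pads are 19 mm wide; open, the fingers measure 130 mm over their backs; the gripper's body (78 mm by 193 mm) begins 47 mm behind the grasp point.
Start: joints at [-51.102, 20.546, 0.682, 0, -70.136, -16.507], TCP at [0.257, -0.624, 0.227] pointing down, gripper open.
Joint ranges: [-176.03, 176.03], [-82.01, 121.73], [-58.28, 71.71], [-173.87, 95.51], [-174.79, -0.11], [-173.66, 173.66]. Speed limits (degrees/s): [136.94, 136.94, 172.46, 180, 180, 180].

INTERFACE

Orientations are given as [roll, pitch, yaw] about the fixed x, y, z axes, in that order (R = Rz(yaw) Ry(pitch) Rx(roll)).
In Python, from plant import get_obs, snapshot, camera_params, close_job, boxes_of, cut_out, landmark_of gives the robot as it stands.
- The arm moves only by the shell command python3 -m inch 'ROWS' [OPENING]. ROWS is text: rows parted by semicolons, each of 6 numbers parted by spaces: the shift along the tool's x, y, z in units of 30 cm (1.0 is 30 cm), then the turn, a rotation vector about the tool's x, y, z in units of pi rad (1.0 is pi rad). A call has 1 to 10 rows; each row is the pose to reach, as a shift and turn from the pose commanded when the call began, along the tool's axes at that moment, turning the shorter way round; what a row does not reach only later rows make up. A row lasts 1/12 s, in which the tool goes at most 41.7 mm and 7.16 degrees, less where a joint would pass 70% of its speed; a pose out of reach is approached as far as the arm can. A call with a number of a shift or a turn outside -1 to 1 is refused whole. A call with a gripper value outside its range is refused whole. OPENING is the closure, from -1 (fully open) to 1 (shut), set as the call begins (- or left out, the last holds). The fingers move at their own pace and stop on an object; the grip force is fixed at half the most. Time passes only in rows, so rows that repeat a pose let the fingers close. It gives the time, the measured TCP pose, the force, the opening and the grip force at its end, in the units of the state.
- get_obs(): the state, without advancing time (a new reading comes with each control period).
- snapshot(name): name is "scene" or "top"; returns the picture (420x560x3 uint8, red, green, blue); there is no depth.
- camera_params(name): a dict with "mtx" (3x3 intrinsics, pixels), "rvec" (rotation vector, rad) and "tvec" (3), from world to camera coordinates, as OpenCV has them. Camera axes: x right, y down, z forward; pixel columns grow to the right and rows downward; lengths in m; the calibration is good to about 2 mm. A picture is of the moment at which its call begins. camera_params takes no time and is no camera call.
- close_job(): hands the job in; it is judged then, once.
Trained networks look in the newest picture that a camera, given by its name, has taken for a name from the list of things; names that differ only in an ending like _2 or _b are one class to them, and where a whole thing is asked for, a point or a joint stands for the part that bears it (a point fixed in the world has none). Each returns a list of dicts, best first, with "p" (0 to 1); they miss things now and then, are a little off and sometimes report something else, mostly with a low value. They report only what shows in the picture. A call takes as long as a camera call. They do not tell look-alikes from the thing itself.
- boxes_of(camera, thing): "rect" ([left, top, width, height] in pixels, round what is visible of it).
- cut_out(camera, thing): "pixels" (420x560 bool, what is visible of it) and "rect" ([left, top, width, height] in pixels, round what is visible of it).
- landmark_of(camera, thing): "uv" ([column, row] in pixels: a listed point, or the origin of a listed thing).
The state is a dict: "clock": time; "joint_pos": joint angles; "qvel": joint speeds; "tau": joint torques, N m; "tool_pos": TCP position; "orientation": TCP orientation; "force": force on the tool from outside, world axes, zero at the start; "moment": the same for the moment, N m; "opening": finger opening in m; "gripper_force": force on a finger pad.
Only numpy, scipy, OpenCV 4.12 (cv2) and the standard library are available. Lean on these libraries where they do the work, as an engineer would, in place of code of your own. Each camera call takes 0.05 s, during which the arm holds its last target. There are 200 camera calls.

TASK

The blue tile is getting a cork backing, and a corner of the baking tin serves to square the two: lay the tile (glazed side up, without dropping it) squarely on the cork lying in the tin, then push the pair into any corner of the tin, so that tile and cork lie flat and flush on each other with the tile's edges tight along both walls. Finish while still holding it there with the fingers, pressed firmly against both walls at once as the glue takes, and leave the sugar bowl, the pepper grinder and the coasters where they are.

Things in the scene. Friction and masses are not known exactly. Their poses are not given: they have to be found in the camera images.
- tile: blue glazed rectangular ceramic wall tile, 65 (its x) x 130 (its y) x 8 mm thick (z), about 0.15 kg, lying glazed side up on the table to the robot's left. Origin: centre of its underside. z up.
- cork: stiff cork backing for the tile, cut 1 mm under it: 64 (its x) x 129 (its y) x 6 mm thick (z), about 0.03 kg, lying loose and askew inside the tin. Its glue is on but still slippery, so tile and cork slide on each other and on the tin's floor by plain friction. Origin: centre of its underside. z up.
- tin: square-cornered straight-sided aluminium baking tin, 220 (x) x 300 (y) mm outside, 3 mm walls, fixed on an orange silicone mat (240 x 320 x 2 mm), yaw within 0.2 rad. Origin: on the table surface under its centre. Inner floor 4 mm above the origin, rim 42 mm above it; inner faces of the long walls at x = +-107 mm, of the short walls at y = +-147 mm.
- wall_near: long upright wall of the tin nearer the robot (tin's -x side), 300 x 3 mm, 40 mm high, fixed to the tin. Origin: the middle of the wall, at (-108.5, 0, 22) mm in the tin's frame, axes as the tin's.
- wall_far: long upright wall of the tin farther from the robot (tin's +x side), 300 x 3 mm, 40 mm high, fixed to the tin. Origin: the middle of the wall, at (108.5, 0, 22) mm in the tin's frame, axes as the tin's.
- wall_left: short upright wall of the tin on the robot's left (tin's +y side), 220 x 3 mm, 40 mm high, fixed to the tin. Origin: the middle of the wall, at (0, 148.5, 22) mm in the tin's frame, axes as the tin's.
- wall_right: short upright wall of the tin on the robot's right (tin's -y side), 220 x 3 mm, 40 mm high, fixed to the tin. Origin: the middle of the wall, at (0, -148.5, 22) mm in the tin's frame, axes as the tin's.
- sugar_bowl: white ceramic lidded sugar bowl, 100 mm across, 100 mm high, beyond the tin; to be left alone. Origin: centre of its underside.
- pepper_grinder: stainless pepper grinder with a turning top knob, 58 mm across, 171 mm high, on the table to the right of the tin; to be left alone. Origin: centre of its underside.
- coaster_a: round green plastic coaster, 94 mm across, 5 mm thick, on the table on the tile's side; to be left alone. Origin: centre of its underside.
- coaster_b: round red plastic coaster, 94 mm across, 5 mm thick, on the table at the near right of the tin; to be left alone. Origin: centre of its underside.
There are look-alikes about, which are no part of the job. There is more than one size of the tile; the job needs the middle-sized. Of the things that look like the cork, take the one that is farthest from the robot's base at the start.

How it is judged:
By the outcome, as a careful person would: the job done as asked, in the order asked, and still so for the second after the job is handed in, while the arm keeps its last pose, push and grip.
It also fails if it takes over 72 s, if anything falls off the work surface, if the arm or the gripper's body presses on something with over 40 N, if the wrist force passes 120 N, or if a joint passes its speed limit or range.

## Working session

There is one attempt and no reset: what is moved stays moved. The work goes in short steps, Python scripts to look and compute and a shell command to move; the robot and the scene stay as the last step left them, time stands still between calls to the robot, and variables do not carry over. Pictures are saved under pics/ and viewed, at most 10 in all, crops included, and the job is handed in when it is done.

```bash
mkdir -p pics; ls
python3 - <<'E'
from plant import *
import cv2
for n in("scene","top"):
    cv2.imwrite(f"pics/{n}0.png",snapshot(n)[:,:,::-1])
    p=camera_params(n);print(n,p)
o=get_obs();print(o)
for n in("scene","top"):
  for t in("tile","cork","tin"):
    for d in cut_out(n,t):print(n,t,round(d["p"],2),d["rect"],d["pixels"].sum())
E
```

```text
pics
scene {'mtx': array([[520.49047286,   0.        , 272.91923728],
       [  0.        , 520.49047286, 199.74510177],
       [  0.        ,   0.        ,   1.        ]]), 'rvec': array([ 2.2966968 ,  0.88147484, -0.34835086]), 'tvec': array([-0.41009243, -0.28388808,  1.69433247])}
top {'mtx': array([[507.9184274 ,   0.        , 274.24226501],
       [  0.        , 507.9184274 , 204.14153704],
       [  0.        ,   0.        ,   1.        ]]), 'rvec': array([ 2.11880218, -2.16433787,  0.18717804]), 'tvec': array([-0.0105002 ,  0.5506221 ,  1.60675229])}
{'clock': 0.1, 'joint_pos': array([-5.11030897e+01,  2.05875386e+01,  6.39188759e-01, -1.77550134e-02,
       -7.01369202e+01, -1.65059094e+01]), 'qvel': array([ 0.05463443, -0.02570541,  0.1463879 ,  0.0829897 , -0.01649375,
        0.01769649]), 'tau': array([-1.43230507e-03, -5.84162557e+01,  2.93747842e+01,  7.01533914e+00,
        1.01850060e-02, -6.09446693e-05]), 'tool_pos': array([ 0.2569182 , -0.62371426,  0.22571525]), 'orientation': array([ 1.79913501e+02, -8.22473561e-03, -1.57615038e+02]), 'force': array([0.6090749 , 0.47196884, 0.02400359]), 'moment': array([ 0.04547533, -0.02168855, -0.05097247]), 'gripper_force': 0.0, 'opening': 0.08764447196929459}
scene tile 0.82 [364.3, 115.8, 60.3, 26.2] 1080
scene tile 0.78 [324.5, 143.9, 46.2, 32.4] 762
scene tile 0.72 [377.9, 167.0, 30.8, 17.1] 341
scene cork 0.82 [216.6, 210.8, 56.1, 35.8] 979
scene cork 0.56 [159.8, 170.6, 31.1, 34.8] 819
scene tin 0.71 [167.3, 176.1, 151.3, 120.5] 8878
top tile 0.85 [169.4, 135.0, 17.7, 27.5] 355
top tile 0.66 [170.0, 172.7, 40.0, 27.4] 735
top cork 0.74 [293.6, 256.1, 40.7, 32.3] 481
top cork 0.61 [285.8, 187.9, 43.7, 24.5] 730
top tin 0.82 [256.7, 157.6, 106.0, 78.1] 5958
top tin 0.24 [236.7, 119.7, 25.3, 25.0] 670
```

View pics/scene0.png

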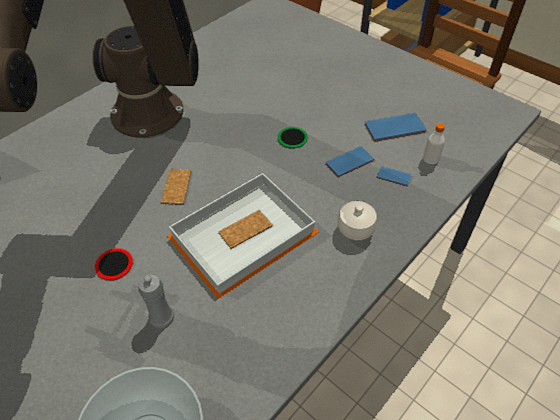

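View pics/top0.png

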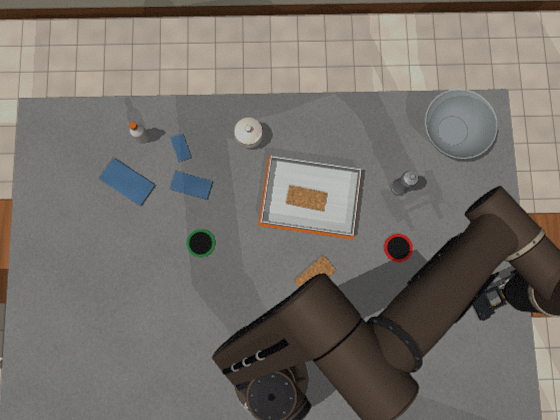

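The middle-sized tile is at top (191,185) and scene (350,161). The cork to use is in the tin, at top (307,198) and scene (245,229); the nearer cork is a look-alike. Next I'll fit poses by silhouette.

```bash
cat > h.py <<'E'
import numpy as np,cv2
from plant import *
from scipy.optimize import minimize
K=8
def proj(cam,P):
    p=camera_params(cam);return cv2.projectPoints(np.asarray(P,float).reshape(-1,3),p["rvec"],p["tvec"],p["mtx"],None)[0].reshape(-1,2)
def box(q,sx,sy,z0,z1):
    c,s=np.cos(q[2]),np.sin(q[2])
    return [[q[0]+c*x-s*y,q[1]+s*x+c*y,z] for z in(z0,z1) for x in(-sx/2,sx/2) for y in(-sy/2,sy/2)]
def fit(masks,q0,sx,sy,z0,z1):
    """masks: {cam: bool mask}; IoU fit of box silhouette -> x,y,yaw"""
    prep={}
    for c,m in masks.items():
        ys,xs=np.nonzero(m);x0,y0=xs.min()-8,ys.min()-8;w,h=np.ptp(xs)+17,np.ptp(ys)+17
        prep[c]=(x0,y0,w,h,cv2.resize(m[y0:y0+h,x0:x0+w].astype(np.float32),(w*K,h*K),interpolation=cv2.INTER_LINEAR)>.5)
    def cost(q):
        t=0
        for c,(x0,y0,w,h,M) in prep.items():
            p=(proj(c,box(q,sx,sy,z0,z1))-[x0,y0]+.5)*K-.5
            im=np.zeros(M.shape,np.uint8);cv2.fillConvexPoly(im,np.round(cv2.convexHull(p.astype(np.float32))*16).astype(np.int32),1,shift=4)
            im=im>0;t+=1-(im&M).sum()/(im|M).sum()
        return t/len(prep)
    best=None
    for dy in(-.25,0,.25):
        r=minimize(cost,q0,method="Nelder-Mead",options=dict(initial_simplex=[q0,[q0[0]+.02,q0[1],q0[2]+dy],[q0[0],q0[1]+.02,q0[2]],[q0[0],q0[1],q0[2]+.15]],xatol=1e-5,fatol=1e-5,maxiter=300))
        if best is None or r.fun<best.fun:best=r
    return best.x,best.fun
def comp(mask,uv,r=3):
    n,l,st,ce=cv2.connectedComponentsWithStats(mask.astype(np.uint8))
    i=1+np.argmin([np.hypot(*(ce[k]-uv)) if st[k,4]>80 else 1e9 for k in range(1,n)]);return l==i
def blue(im):
    h=cv2.cvtColor(im,cv2.COLOR_RGB2HSV);return cv2.inRange(h,(95,90,40),(125,255,255))>0
def brown(im):
    h=cv2.cvtColor(im,cv2.COLOR_RGB2HSV);return cv2.morphologyEx(cv2.inRange(h,(5,80,40),(25,255,255)),cv2.MORPH_CLOSE,np.ones((3,3)))>0
def unproj(cam,uv,z):
    p=camera_params(cam);R=cv2.Rodrigues(p["rvec"])[0];t=p["tvec"]
    d=R.T@np.linalg.inv(p["mtx"])@[uv[0],uv[1],1];o=-R.T@t
    return o+d*(z-o[2])/d[2]
E
python3 - <<'E'
from h import *
S={c:snapshot(c) for c in("scene","top")}
U={"tile":((350,161),(191,185)),"cork":((245,229),(307,198))}
for t,(us,ut) in U.items():
    f=blue if t=="tile" else brown
    ms={"scene":comp(f(S["scene"]),us),"top":comp(f(S["top"]),ut)}
    z=.004 if t=="tile" else .01
    q=unproj("top",ut,z)
    a=(.065,.13,0,.008) if t=="tile" else (.064,.129,.004,.01)
    for c in (("scene","top"),("scene",),("top",)):
        b=min((fit({k:ms[k] for k in c},[q[0],q[1],y],*a) for y in(-.3,.3)),key=lambda r:r[1]);print(t,c,b,[int(ms[k].sum()) for k in c])
mt={}
for c in S:
    m=cut_out(c,"tin")[0]["pixels"].astype(np.uint8)
    cs=cv2.findContours(m,0,2)[0];im=np.zeros_like(m);cv2.fillConvexPoly(im,cv2.convexHull(np.vstack(cs)),1);mt[c]=im>0
q=unproj("top",(310,196),.03)
for c in (("scene","top"),("scene",),("top",)):
    print("tin",c,fit({k:mt[k] for k in c},[q[0],q[1],-.05],.22,.3,.002,.042))
b=fit(mt,[q[0],q[1],-.05],.22,.3,.002,.042)[0]
for c in S:
    im=cv2.resize(S[c],None,fx=4,fy=4,interpolation=cv2.INTER_CUBIC)
    for s in((.22,.3),(.214,.294)):
        p=(proj(c,box(b,*s,.042,.042)[:4])+.5)*4-.5
        cv2.polylines(im,[np.int32(p[[0,1,3,2]])],True,(255,0,0),1)
    o=(640,680) if c=="scene" else (1000,580)
    S[c]=im[o[1]:o[1]+530,o[0]:o[0]+700] if c=="scene" else im[o[1]:o[1]+400,o[0]:o[0]+480]
A=S["scene"];cv2.imwrite("pics/tin_s.png",A[:,:,::-1]);cv2.imwrite("pics/tin_t.png",S["top"][:,:,::-1])
for n in("tin","wall_near","wall_far","wall_left","wall_right","coaster_a","coaster_b","pepper_grinder"):
    z=.022 if "wall" in n else 0
    for c in("scene","top"):
        print(n,c,[(round(d["p"],2),np.round(unproj(c,d["uv"],z)[:2],4)) for d in landmark_of(c,n)[:2]])
E
```

```text
tile ('scene', 'top') (array([ 0.62853405,  0.255502  , -0.28681993]), np.float64(0.09661839215332307)) [696, 714]
tile ('scene',) (array([ 0.62743603,  0.25620194, -0.27561124]), np.float64(0.12008854454897622)) [696]
tile ('top',) (array([ 0.62900681,  0.25533665, -0.3000851 ]), np.float64(0.07151135601146785)) [714]Traceback (most recent call last):
  File "<stdin>", line 11, in <module>
  File "<stdin>", line 11, in <genexpr>
  File "h.py", line 25, in fit
    r=minimize(cost,q0,method="Nelder-Mead",options=dict(initial_simplex=[q0,[q0[0]+.02,q0[1],q0[2]+dy],[q0[0],q0[1]+.02,q0[2]],[q0[0],q0[1],q0[2]+.15]],xatol=1e-5,fatol=1e-5,maxiter=300))
    res = _minimize_neldermead(fun, x0, args, callback, bounds=bounds,
                               **options)
    fxcc = func(xcc)
    fx = function(np.copy(x), *(wrapper_args + args))
  File "h.py", line 19, in cost
    p=(proj(c,box(q,sx,sy,z0,z1))-[x0,y0]+.5)*K-.5
       ~~~~^^^^^^^^^^^^^^^^^^^^^^
  File "h.py", line 6, in proj
    p=camera_params(cam);return cv2.projectPoints(np.asarray(P,float).reshape(-1,3),p["rvec"],p["tvec"],p["mtx"],None)[0].reshape(-1,2)
ValueError: time passes only in moves, steps and waits
```

```bash
python3 - <<'E'
s=open('h.py').read()
s=s.replace("K=8\n","K=8\nCP={c:camera_params(c) for c in('scene','top')}\n").replace("camera_params(cam)","CP[cam]")
open('h.py','w').write(s)
E
cat > m.py <<'E'
from h import *
S={c:snapshot(c) for c in("scene","top")}
U={"tile":((350,161),(191,185)),"cork":((245,229),(307,198))}
for t,(us,ut) in U.items():
    ms={}
    for c,u in zip(S,(us,ut)):
        ds=cut_out(c,t);print(t,c,[d["pixels"].sum() for d in ds if d["pixels"][u[1],u[0]]])
        for d in ds:
            if d["pixels"][u[1],u[0]]:ms[c]=d["pixels"];break
        else:ms[c]=comp((blue if t=="tile" else brown)(S[c]),u)
    z=.004 if t=="tile" else .01
    q=unproj("top",ut,z)
    a=(.065,.13,0,.008) if t=="tile" else (.064,.129,.004,.01)
    for c in (("scene","top"),("scene",),("top",)):
        b=min((fit({k:ms[k] for k in c},[q[0],q[1],y],*a) for y in(-.3,.1)),key=lambda r:r[1]);print(t,c,b)
mt={}
for c in S:
    m=cut_out(c,"tin")[0]["pixels"].astype(np.uint8)
    cs=cv2.findContours(m,0,2)[0];im=np.zeros_like(m);cv2.fillConvexPoly(im,cv2.convexHull(np.vstack(cs)),1);mt[c]=im>0
q=unproj("top",(310,196),.03)
for c in (("scene","top"),("scene",),("top",)):
    print("tin",c,fit({k:mt[k] for k in c},[q[0],q[1],-.05],.22,.3,.002,.042))
b=fit(mt,[q[0],q[1],-.05],.22,.3,.002,.042)[0]
for c in S:
    im=cv2.resize(S[c],None,fx=4,fy=4,interpolation=cv2.INTER_CUBIC)
    for s in((.22,.3),(.214,.294)):
        p=(proj(c,box(b,*s,.042,.042)[:4])+.5)*4-.5
        cv2.polylines(im,[np.int32(p[[0,1,3,2]])],True,(255,0,0),1)
    o=(640,680) if c=="scene" else (1000,580)
    S[c]=im[o[1]:o[1]+530,o[0]:o[0]+700] if c=="scene" else im[o[1]:o[1]+400,o[0]:o[0]+480]
cv2.imwrite("pics/tin_s.png",S["scene"][:,:,::-1]);cv2.imwrite("pics/tin_t.png",S["top"][:,:,::-1])
for n in("tin","wall_near","wall_far","wall_left","wall_right","coaster_a","pepper_grinder"):
    z=.022 if "wall" in n else 0
    for c in("scene","top"):
        print(n,c,[(round(d["p"],2),np.round(unproj(c,d["uv"],z)[:2],4)) for d in landmark_of(c,n)[:2]])
print(get_obs()["clock"])
E
python3 m.py
```

```text
tile scene [np.int64(828)]
tile top [np.int64(754)]
tile ('scene', 'top') (array([ 0.62755586,  0.25391027, -0.29825132]), np.float64(0.05032001629713995))
tile ('scene',) (array([ 0.62749719,  0.25344159, -0.30961164]), np.float64(0.051124016485575074))
tile ('top',) (array([ 0.62761012,  0.25422918, -0.28614051]), np.float64(0.044786901035396065))
cork scene [np.int64(921)]
cork top [np.int64(778)]
cork ('scene', 'top') (array([ 0.57468915, -0.13026032, -0.21104695]), np.float64(0.07966029185169882))
cork ('scene',) (array([ 0.57491414, -0.13120154, -0.22320748]), np.float64(0.10331339512655435))
cork ('top',) (array([ 0.57486803, -0.13010832, -0.21354947]), np.float64(0.053878410875052185))
tin ('scene', 'top') (array([ 0.57898729, -0.14795977, -0.16551009]), np.float64(0.1113520054155604))
tin ('scene',) (array([ 0.5904813 , -0.1586513 , -0.17441149]), np.float64(0.10677113424053619))
tin ('top',) (array([ 0.5710102 , -0.14207723, -0.17016006]), np.float64(0.0967323041282826))
tin scene [(0.81, array([ 0.5799, -0.1423]))]
tin top [(0.91, array([ 0.5785, -0.1415]))]
wall_near scene [(0.73, array([ 0.4848, -0.1186]))]
wall_near top [(0.69, array([ 0.4702, -0.123 ]))]
wall_far scene [(0.62, array([ 0.6907, -0.1669]))]
wall_far top [(0.86, array([ 0.6829, -0.16  ])), (0.74, array([ 0.6051, -0.4319]))]
wall_left scene [(0.64, array([ 5.97e-01, -1.00e-04])), (0.46, array([ 0.417 , -0.4375]))]
wall_left top [(0.44, array([0.596 , 0.0029]))]
wall_right scene [(0.89, array([ 0.5554, -0.2951]))]
wall_right top [(0.65, array([ 0.5519, -0.2841]))]
coaster_a scene [(0.69, array([ 0.4008, -0.4173])), (0.62, array([0.4382, 0.2207]))]
coaster_a top [(0.77, array([ 0.4028, -0.4333])), (0.57, array([0.4368, 0.2188]))]
pepper_grinder scene [(0.57, array([ 0.6099, -0.4504]))]
pepper_grinder top [(0.96, array([ 0.613 , -0.4487]))]
1.6
```

View pics/tin_s.png

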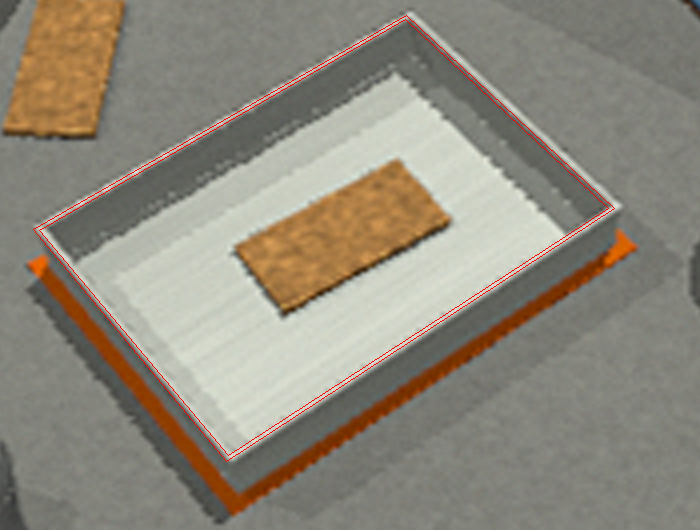

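View pics/tin_t.png

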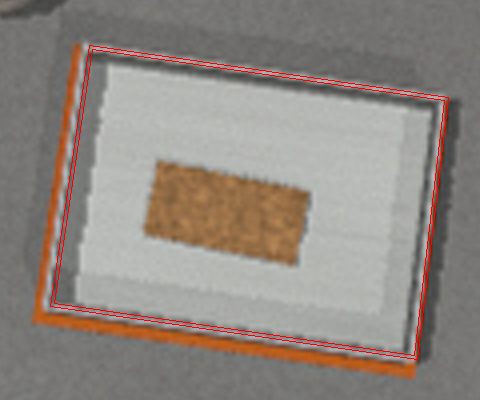

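The cork is nearly centred in the tin, and the fitted rim is slightly off. I read the outer rim corners from the crops (scene: 410,12 / 621,208 / 228,461 / 35,228; top: 83,43 / 447,98 / 417,359 / 48,306) and refit from those.

```bash
cat >> h.py <<'E'
def go(target,yaw,cmd=None):
    """units for moving TCP to target (world), yaw deg, tool down"""
    from scipy.spatial.transform import Rotation as R
    o=get_obs();Rt=R.from_euler("xyz",o["orientation"],degrees=True)
    d=Rt.inv().apply(np.array(target)-o["tool_pos"])/.3
    r=(Rt.inv()*R.from_euler("xyz",[180,0,yaw],degrees=True)).as_rotvec()/np.pi
    print("clk",o["clock"],"pos",np.round(o["tool_pos"],4),np.round(o["orientation"],1),"rows",np.round(d,4),np.round(r,4))
E
python3 - <<'E'
from h import *
from scipy.optimize import least_squares
s=np.array([(410,12),(621,208),(228,461),(35,228)])+[640,680]; t=np.array([(48,306),(83,43),(447,98),(417,359)])+[1000,580]
s=(s+.5)/4-.5;t=(t+.5)/4-.5
# order near-left, far-left, far-right, near-right
def f(q,cs):
    P=np.array(box(q,.22,.3,.042,.042)[:4])[[1,3,2,0]]
    return np.concatenate([(proj(c,P)-m).ravel() for c,m in (("scene",s),("top",t)) if c in cs])
for cs in(("scene","top"),("scene",),("top",)):
    r=least_squares(f,[.579,-.142,-.16],args=(cs,),x_scale=[.01,.01,.01]);print(cs,np.round(r.x,4),np.round(r.fun,1))
q=r.x
go([.6276,.254,.1],-107.1)
E
```

```text
('scene', 'top') [ 0.5797 -0.1459 -0.1669] [-0.1  0.6 -0.8 -0.1  0.5 -0.3  0.4 -0.  -0.1 -0.1  1.   0.4 -0.1 -0.4
 -0.6  0.1]
('scene',) [ 0.5798 -0.1459 -0.1689] [ 0.1  0.7 -0.8  0.   0.3 -0.3  0.4 -0.1]
('top',) [ 0.5797 -0.1458 -0.1642] [-0.1  0.   0.8  0.5 -0.2 -0.5 -0.5 -0. ]
clk 1.6 pos [ 0.2571 -0.6241  0.2266] [ 180.    -0.  -157.6] rows [-2.2569  2.2358  0.4219] [ 0.      0.     -0.2806]
```

```bash
python3 -m inch '-1 1 0 0 0 0;-1 1 0 0 0 0;-1 1 0 0 0 0;-1 1 0 0 0 0;-1 1 0 0 0 0;-1 1 0 0 0 0;-1 1 0 0 0 0;-1 1 0 0 0 0;-1 1 0 0 0 0;-1 1 0 0 0 0' -1
python3 -m inch '-1 0.99 0 0 0 0;-1 0.99 0 0 0 0;-1 0.99 0 0 0 0;-1 0.99 0 0 0 0;-1 0.99 0 0 0 0;-1 0.99 0 0 0 0;-1 0.99 0 0 0 0;-1 0.99 0 0 0 0;-1 0.99 0 0 0 0;-1 0.99 0 0 0 0'
python3 -c "
from h import *
go([.6276,.254,.1],-107.1)"
```

```text
clock: 2.43
tool_pos: [0.4176, -0.2376, 0.227]
orientation: [-180.0, 0.1, -157.6]
force: [0.8, -0.2, 0.3]
opening: 0.0876
gripper_force: 0.0
clock: 3.27
tool_pos: [0.5798, 0.1466, 0.2269]
orientation: [180.0, 0.0, -157.6]
force: [1.4, -0.4, 0.0]
opening: 0.088
gripper_force: 0.0
clk 3.2667 pos [0.5798 0.1466 0.2269] [ 180.     0.  -157.6] rows [-0.2834  0.2703  0.4231] [-1.000e-04  2.000e-04 -2.805e-01]
```

```bash
python3 -m inch '-0.283 0.27 0.42 0 0 -0.28;-0.283 0.27 0.42 0 0 -0.28;-0.283 0.27 0.42 0 0 -0.28;-0.283 0.27 0.42 0 0 -0.28;-0.283 0.27 0.42 0 0 -0.28;-0.283 0.27 0.42 0 0 -0.28;-0.283 0.27 0.42 0 0 -0.28;-0.283 0.27 0.42 0 0 -0.28;-0.283 0.27 0.42 0 0 -0.28;-0.283 0.27 0.42 0 0 -0.28' -0.8
cat > l.py <<'E'
from h import *
import sys
n=sys.argv[1];S={c:snapshot(c) for c in("scene","top")}
a=cv2.resize(S["scene"][100:260,150:410],None,fx=3,fy=3);b=cv2.resize(S["top"][110:270,150:410],None,fx=3,fy=3)
cv2.imwrite(f"pics/{n}.png",cv2.resize(np.vstack([a,b]),(480,592),interpolation=cv2.INTER_AREA)[:,:,::-1])
E
python3 l.py a1
python3 -c "
from h import *
go([.6276,.254,.003],-107.1)"
```

```text
clock: 4.1
tool_pos: [0.6271, 0.2516, 0.1008]
orientation: [-180.0, 0.0, -107.5]
force: [0.2, -0.1, 0.0]
opening: 0.079
gripper_force: 0.0
clk 4.2 pos [0.6271 0.2515 0.101 ] [-180.     0.  -107.4] rows [-0.0083  0.0011  0.3265] [-0.0001  0.0001 -0.0015]
```

View pics/a1.png

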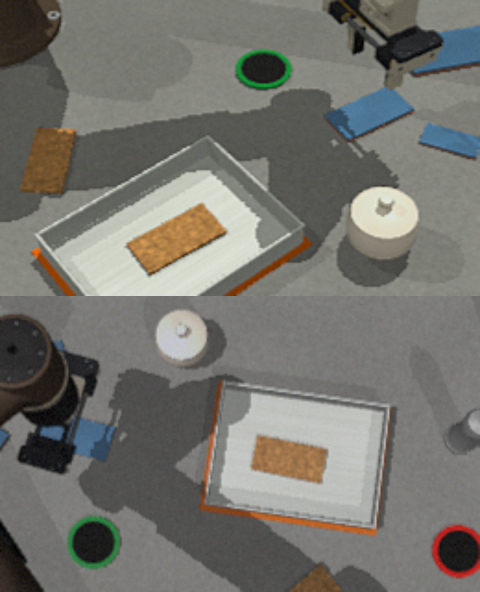

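The open gripper is straddling the tile (top crop around 75,440), with the fingers across its 65 mm width. Descending to grip.

```bash
python3 -m inch '-0.008 0.001 0.12 0 0 0;-0.008 0.001 0.22 0 0 0;-0.008 0.001 0.29 0 0 0;-0.008 0.001 0.315 0 0 0;-0.008 0.001 0.328 0 0 0;-0.008 0.001 0.328 0 0 0;-0.008 0.001 0.328 0 0 0'
python3 -m inch '0 0 0 0 0 0;0 0 0 0 0 0;0 0 0 0 0 0;0 0 0 0 0 0;0 0 0 0 0 0;0 0 0 0 0 0;0 0 0 0 0 0;0 0 0 0 0 0' 1
```

```text
clock: 4.78
tool_pos: [0.6284, 0.2545, 0.0036]
orientation: [-179.9, 0.1, -107.2]
force: [0.2, -0.0, 0.2]
opening: 0.0789
gripper_force: 0.0
clock: 5.45
tool_pos: [0.6281, 0.2544, 0.0034]
orientation: [-179.9, 0.1, -107.2]
force: [-1.3, -0.5, 5.6]
opening: 0.0644
gripper_force: 30.0
```

```bash
python3 -m inch '0 0 -0.08 0 0 0;0 0 -0.2 0 0 0;0 0 -0.33 0 0 0;0 0 -0.45 0 0 0;0 0 -0.5 0 0 0;0 0 -0.5 0 0 0'
python3 -c "
from h import *
go([.5747,-.1303,.12],-102.1)"
```

```text
clock: 5.95
tool_pos: [0.6295, 0.2552, 0.1577]
orientation: [-179.7, 0.3, -107.2]
force: [0.1, -0.0, -0.9]
opening: 0.0642
gripper_force: 30.0
clk 5.95 pos [0.6295 0.2552 0.1577] [-179.7    0.3 -107.2] rows [ 1.2824 -0.2043  0.1188] [-0.0018  0.0018 -0.0282]
```

```bash
python3 -m inch '0.08 -0.015 0 0 0 0;0.2 -0.03 0 0 0 0;0.33 -0.05 0 0 0 0;0.45 -0.07 0 0 0 0;0.57 -0.09 0 0 0 0;0.69 -0.11 0 0 0 0;0.8 -0.13 0 0 0 0;0.9 -0.14 0 0 0 0;0.97 -0.15 0 0 0 0;1 -0.16 0 0 0 0'
python3 -c "
from h import *
go([.5747,-.1303,.1],-102.1)"
```

```text
clock: 6.78
tool_pos: [0.5827, -0.0493, 0.1511]
orientation: [179.9, -0.0, -107.3]
force: [0.5, 0.2, -2.1]
opening: 0.0641
gripper_force: 30.0
clk 6.7833 pos [ 0.5827 -0.0493  0.1511] [ 179.9   -0.  -107.3] rows [ 0.2654 -0.0554  0.1706] [ 0.0007 -0.0002 -0.0291]
```

```bash
python3 -m inch '0.08 -0.017 0.05 0 0 -0.01;0.18 -0.037 0.1 0 0 -0.02;0.25 -0.052 0.15 0 0 -0.029;0.267 -0.055 0.17 0 0 -0.029;0.267 -0.055 0.17 0 0 -0.029;0.267 -0.055 0.17 0 0 -0.029'
cat > m2.py <<'E'
from h import *
import sys
S={c:snapshot(c) for c in("scene","top")}
o=get_obs();z=float(sys.argv[1])
ms={c:comp(blue(S[c]),proj(c,[[*o["tool_pos"][:2],z+.008]])[0]) for c in S}
print({c:(int(ms[c].sum())) for c in S}, "tcp",np.round(o["tool_pos"],4),o["orientation"][2])
for c in(("scene","top"),("scene",)): print(c,fit({k:ms[k] for k in c},[*o["tool_pos"][:2],np.radians(o["orientation"][2]+90)],.065,.13,z,z+.008))
E
python3 m2.py .0975; python3 l.py a2
python3 -c "
from h import *
go([.5747,-.1303,.03],-102.1)"
```

```text
clock: 7.28
tool_pos: [0.5764, -0.128, 0.1006]
orientation: [179.9, -0.0, -102.1]
force: [1.1, 0.4, -0.6]
opening: 0.0645
gripper_force: 30.0
{'scene': 477, 'top': 125} tcp [ 0.5774 -0.1272  0.1017] -101.9557360059321
('scene', 'top') (array([ 0.57829401, -0.12763472, -0.22926186]), np.float64(0.5720567897329683))
('scene',) (array([ 0.58050861, -0.12775877, -0.32302141]), np.float64(0.447824887335602))
clk 7.4833 pos [ 0.5774 -0.1271  0.102 ] [-179.9    0.  -101.9] rows [0.0124 0.0069 0.2398] [-0.0004  0.0001  0.001 ]
```

View pics/a2.png

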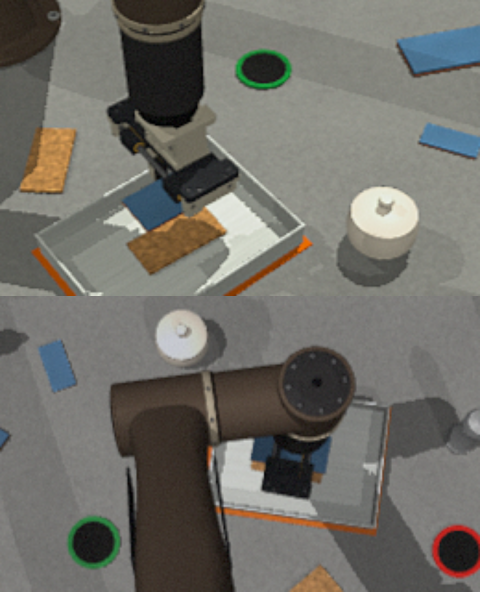

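The tile is held level above the cork (scene crop around 155,205). Lowering in steps.

```bash
python3 -m inch '0.004 0.002 0.04 0 0 0;0.012 0.007 0.12 0 0 0;0.012 0.007 0.2 0 0 0;0.012 0.007 0.24 0 0 0;0.012 0.007 0.25 0 0 0;0.012 0.007 0.25 0 0 0;0.012 0.007 0.25 0 0 0;0.012 0.007 0.25 0 0 0'
python3 -c "
from h import *
print(get_obs()['force']);go([.5747,-.1303,.015],-102.1)"
```

```text
clock: 8.15
tool_pos: [0.575, -0.1309, 0.0276]
orientation: [-179.9, 0.0, -102.0]
force: [0.3, -0.4, -1.3]
opening: 0.0644
gripper_force: 30.0
[ 0.27605225 -0.42826822 -1.34630932]
clk 8.15 pos [ 0.575  -0.1309  0.0276] [-179.9    0.  -102. ] rows [-0.0018  0.0015  0.0419] [-0.0007  0.0002  0.0008]
```

```bash
python3 -m inch '-0.002 0.002 0.014 0 0 0;-0.002 0.002 0.027 0 0 0;-0.002 0.002 0.036 0 0 0;-0.002 0.002 0.04 0 0 0;-0.002 0.002 0.04 0 0 0;-0.002 0.002 0.04 0 0 0'
python3 -m inch '0 0 0.002 0 0 0;0 0 0.004 0 0 0;0 0 0.006 0 0 0;0 0 0.006 0 0 0'
```

```text
clock: 8.65
tool_pos: [0.5733, -0.1306, 0.0141]
orientation: [180.0, -0.0, -102.0]
force: [0.1, -0.3, -1.2]
opening: 0.0643
gripper_force: 30.0
clock: 8.98
tool_pos: [0.5735, -0.1306, 0.0134]
orientation: [-180.0, -0.0, -102.0]
force: [-3.1, 1.0, 7.0]
opening: 0.0646
gripper_force: 30.0
```

```bash
python3 -m inch '0 0 -0.003 0 0 0;0 0 -0.003 0 0 0;0 0 -0.003 0 0 0;0 0 -0.003 0 0 0' -0.7
python3 -m inch '0 0 0.01 0 0 0;0 0 0.02 0 0 0;0 0 0.027 0 0 0;0 0 0.027 0 0 0'
python3 -m inch '0 0 0 0 0 0;0 0 0 0 0 0;0 0 0 0 0 0;0 0 0 0 0 0;0 0 0 0 0 0;0 0 0 0 0 0' 1
python3 -c "
from h import *
q=[.5797,-.1459,-.1669]
c,s=np.cos(q[2]),np.sin(q[2])
T=lambda x,y:np.array([q[0]+c*x-s*y,q[1]+s*x+c*y])
p=get_obs()['tool_pos'][:2]-q[:2];print('local',np.array([c*p[0]+s*p[1],-s*p[0]+c*p[1]]))
go([*T(-.044,.078),.0065],-99.56)"
```

```text
clock: 9.32
tool_pos: [0.5735, -0.1305, 0.0132]
orientation: [-180.0, 0.0, -102.0]
force: [-1.4, -0.6, -0.7]
opening: 0.0739
gripper_force: 0.0
clock: 9.65
tool_pos: [0.5731, -0.1305, 0.0046]
orientation: [180.0, -0.0, -102.0]
force: [0.4, 0.1, 0.3]
opening: 0.0745
gripper_force: 0.0
clock: 10.15
tool_pos: [0.5732, -0.1305, 0.0051]
orientation: [180.0, -0.0, -102.0]
force: [0.2, -0.4, -1.7]
opening: 0.0645
gripper_force: 30.0
local [-0.00897382  0.01406413]
clk 10.15 pos [ 0.5732 -0.1305  0.0051] [ 180.   -0. -102.] rows [-0.208   0.1257 -0.0048] [ 0.0001 -0.     -0.0135]
```

Tile and cork are now clamped together between the fingers. I'll turn and drag the pair only in the tin's x direction, because the grip can't carry the loose cork along y. Then I'll push along y on the short edges with the finger sides.

```bash
cat >> h.py <<'E'
TQ=[.5797,-.1459,-.1669]
def T(x,y):
    c,s=np.cos(TQ[2]),np.sin(TQ[2]);return np.array([TQ[0]+c*x-s*y,TQ[1]+s*x+c*y])
def Ti(p):
    c,s=np.cos(TQ[2]),np.sin(TQ[2]);d=np.array(p[:2])-TQ[:2];return np.round([c*d[0]+s*d[1],-s*d[0]+c*d[1]],4)
def gol(x,y,z,yl):
    o=get_obs();print("local",Ti(o["tool_pos"]),"force",np.round(o["force"],1));go([*T(x,y),z],yl-9.56)
E
python3 -c "
from h import *
gol(-.044,.014,.006,-90)"
```

```text
local [-0.009   0.0141] force [ 0.2 -0.4 -1.7]
clk 10.15 pos [ 0.5732 -0.1305  0.0051] [ 180.   -0. -102.] rows [ 0.0052  0.1166 -0.0031] [ 0.0001 -0.     -0.0135]
```

```bash
python3 -m inch '0 0.015 -0.003 0 0 -0.004;0 0.035 -0.003 0 0 -0.009;0.002 0.06 -0.003 0 0 -0.0135;0.005 0.085 -0.003 0 0 -0.0135;0.005 0.105 -0.003 0 0 -0.0135;0.005 0.117 -0.003 0 0 -0.0135;0.005 0.117 -0.003 0 0 -0.0135;0.005 0.117 -0.003 0 0 -0.0135'
python3 -m inch '0 0 0 0 0 0;0 0 0 0 0 0;0 0 0 0 0 0' -0.59
python3 -m inch '0 0 -0.05 0 0 0;0 0 -0.16 0 0 0;0 0 -0.25 0 0 0;0 0 -0.3 0 0 0;0 0 -0.3 0 0 0'
python3 -c "
from h import *
gol(-.044,-.095,.095,-90)"; python3 l.py a3
```

```text
clock: 10.82
tool_pos: [0.5387, -0.1246, 0.0063]
orientation: [-180.0, 0.0, -99.5]
force: [-0.4, 0.4, -1.7]
opening: 0.0645
gripper_force: 30.0
clock: 11.07
tool_pos: [0.5392, -0.1247, 0.0062]
orientation: [-180.0, 0.0, -99.6]
force: [-0.9, 0.4, 0.1]
opening: 0.0694
gripper_force: 0.0
clock: 11.48
tool_pos: [0.5414, -0.1248, 0.1001]
orientation: [-179.6, 0.1, -99.5]
force: [0.6, -0.8, -0.9]
opening: 0.0696
gripper_force: 0.0
local [-0.0413  0.0145] force [ 0.6 -0.8 -0.9]
clk 11.4833 pos [ 0.5414 -0.1248  0.1001] [-1.796e+02  1.000e-01 -9.950e+01] rows [0.365  0.0094 0.0164] [-0.0021  0.0003  0.0002]
```

View pics/a3.png

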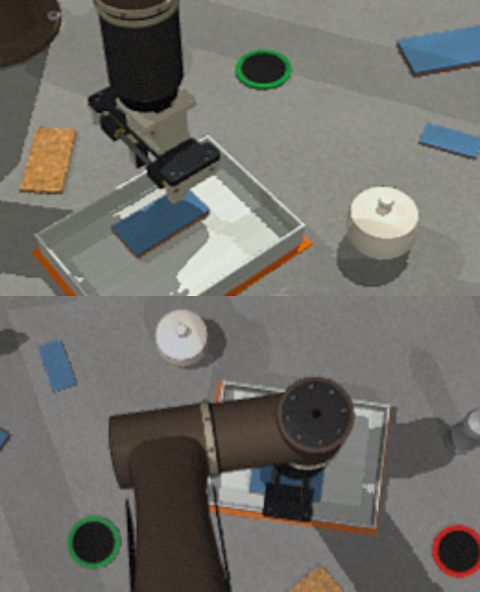

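The tile lies flat on the cork with no overhang visible, parallel to the near wall. Now I go behind the right-hand short edge.

```bash
python3 -m inch '0.08 0.002 0 0 0 0;0.2 0.005 0 0 0 0;0.3 0.009 0 0 0 0;0.36 0.009 0 0 0 0;0.365 0.009 0 0 0 0;0.365 0.009 0 0 0 0' 0.66
python3 -c "
from h import *
gol(-.044,-.095,.0065,-90)"
```

```text
clock: 12.08
tool_pos: [0.5167, -0.2332, 0.0946]
orientation: [179.9, -0.0, -99.7]
force: [0.0, 0.9, -0.2]
opening: 0.0353
gripper_force: 0.0
local [-0.0476 -0.0965] force [ 0.   0.9 -0.2]
clk 12.0833 pos [ 0.5167 -0.2332  0.0946] [179.9  -0.  -99.7] rows [-0.0051 -0.0127  0.2935] [ 0.0008 -0.     -0.0008]
```

```bash
python3 -m inch '0 -0.005 0.08 0 0 0;-0.002 -0.005 0.18 0 0 0;-0.003 -0.005 0.25 0 0 0;-0.003 -0.005 0.28 0 0 0;-0.003 -0.005 0.29 0 0 0;-0.003 -0.005 0.29 0 0 0;-0.003 -0.005 0.29 0 0 0'
python3 -c "
from h import *
gol(-.044,.004,.0065,-90)"
```

```text
clock: 12.67
tool_pos: [0.5204, -0.2314, 0.0099]
orientation: [-179.9, -0.0, -99.5]
force: [0.2, -0.1, -0.2]
opening: 0.0148
gripper_force: 0.0
local [-0.0443 -0.0942] force [ 0.2 -0.1 -0.2]
clk 12.6667 pos [ 0.5204 -0.2314  0.0099] [-179.9   -0.   -99.5] rows [-0.3273 -0.0013  0.0112] [-0.0003 -0.      0.0003]
```

```bash
python3 -m inch '0 0 0.012 0 0 0;-0.03 0 0.012 0 0 0;-0.06 0 0.012 0 0 0;-0.09 0 0.012 0 0 0;-0.115 0 0.012 0 0 0;-0.13 0 0.012 0 0 0;-0.145 0 0.012 0 0 0;-0.165 0 0.012 0 0 0;-0.185 0 0.012 0 0 0;-0.205 0 0.012 0 0 0'
python3 -m inch '-0.02 0 0 0 0 0;-0.04 0 0 0 0 0;-0.06 0 0 0 0 0;-0.08 0 0 0 0 0;-0.095 0 0 0 0 0;-0.105 0 0 0 0 0;-0.11 0 0 0 0 0;-0.114 0 0 0 0 0;-0.118 0 0 0 0 0;-0.12 0 0 0 0 0'
python3 -c "
from h import *
gol(-.044,.0075,.0065,-90)"
```

```text
clock: 13.5
tool_pos: [0.5299, -0.1706, 0.0057]
orientation: [-180.0, -0.0, -99.6]
force: [-0.7, -3.0, 3.9]
opening: 0.0148
gripper_force: 1.7
clock: 14.33
tool_pos: [0.5357, -0.1355, 0.0055]
orientation: [180.0, -0.0, -99.6]
force: [-0.6, -3.9, 4.4]
opening: 0.0148
gripper_force: 2.2
local [-0.0452  0.003 ] force [-0.6 -3.9  4.4]
clk 14.3333 pos [ 0.5357 -0.1355  0.0055] [180.   -0.  -99.6] rows [-0.0151 -0.0039 -0.0035] [ 0. -0. -0.]
```

```bash
python3 -m inch '0 0 -0.003 0 0 0;-0.003 0 -0.003 0 0 0;-0.006 0 -0.003 0 0 0;-0.009 0 -0.003 0 0 0;-0.012 0 -0.003 0 0 0;-0.014 0 -0.003 0 0 0;-0.014 0 -0.003 0 0 0'
python3 -m inch '-0.002 0 0 0 0 0;-0.004 0 0 0 0 0;-0.006 0 0 0 0 0;-0.006 0 0 0 0 0'
python3 -c "
from h import *
gol(-.044,.0075,.0065,-90)"
```

```text
clock: 14.92
tool_pos: [0.5359, -0.1317, 0.0061]
orientation: [179.9, -0.0, -99.6]
force: [-0.5, -5.6, -0.5]
opening: 0.0148
gripper_force: 2.6
clock: 15.25
tool_pos: [0.5358, -0.1315, 0.0062]
orientation: [179.9, -0.1, -99.6]
force: [-0.7, -15.7, -0.8]
opening: 0.0149
gripper_force: 7.9
local [-0.0457  0.0069] force [ -0.7 -15.7  -0.8]
clk 15.25 pos [ 0.5358 -0.1315  0.0062] [ 1.799e+02 -1.000e-01 -9.960e+01] rows [-0.0021 -0.0057 -0.001 ] [ 0.0005 -0.0007 -0.0001]
```

The pair is seated against the left wall: contact came at 15.7 N, with TCP local y at 6.9 mm against 7.5 expected. Next I back off, lift, turn 45° and straddle the free corner with the fingers open 56 mm.

```bash
python3 -m inch '0.02 0 0 0 0 0;0.03 0 -0.02 0 0 0;0.03 0 -0.12 0 0 0;0.03 0 -0.22 0 0 0;0.03 0 -0.26 0 0 0;0.03 0 -0.26 0 0 0'
python3 -c "
from h import *
gol(-.0186,.0236,.085,-45)"; python3 l.py a4
```

```text
clock: 15.75
tool_pos: [0.5377, -0.1381, 0.0883]
orientation: [-179.6, 0.1, -99.5]
force: [1.4, -0.0, -1.1]
opening: 0.0149
gripper_force: 0.0
local [-0.0427  0.0007] force [ 1.4 -0.  -1.1]
clk 15.75 pos [ 0.5377 -0.1381  0.0883] [-1.796e+02  1.000e-01 -9.950e+01] rows [-0.0763 -0.0804  0.0117] [-0.0022 -0.0004 -0.2498]
```

View pics/a4.png

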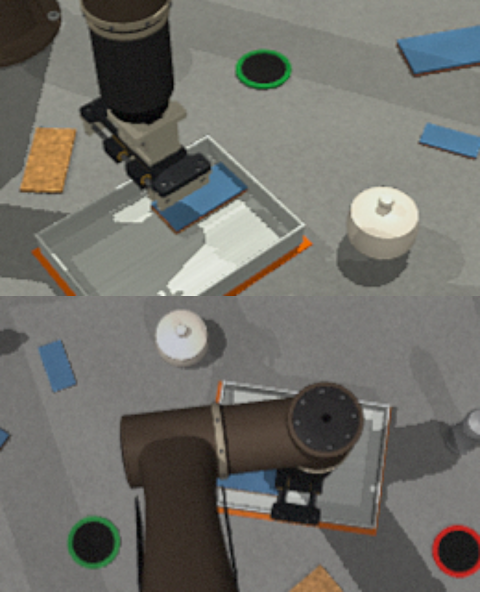

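The tile and cork are square against the left wall (scene crop around 200,200). Turning and opening for the corner push.

```bash
python3 -m inch '-0.02 -0.02 0 0 0 -0.035;-0.05 -0.05 0 0 0 -0.07;-0.076 -0.08 0 0 0 -0.105;-0.076 -0.08 0 0 0 -0.14;-0.076 -0.08 0 0 0 -0.175;-0.076 -0.08 0 0 0 -0.21;-0.076 -0.08 0 0 0 -0.24;-0.076 -0.08 0 0 0 -0.25;-0.076 -0.08 0 0 0 -0.25;-0.076 -0.08 0 0 0 -0.25' -0.273
python3 -c "
from h import *
gol(-.0186,.0236,.0063,-45)"
```

```text
clock: 16.68
tool_pos: [0.562, -0.1198, 0.0833]
orientation: [179.9, 0.1, -54.6]
force: [0.5, 0.5, 0.7]
opening: 0.0555
gripper_force: 0.0
local [-0.0218  0.0228] force [0.5 0.5 0.7]
clk 16.6833 pos [ 0.562  -0.1198  0.0833] [ 1.799e+02  1.000e-01 -5.460e+01] rows [ 0.006  -0.0099  0.2566] [ 0.0005  0.0004 -0.0005]
```

```bash
python3 -m inch '0.006 -0.009 0.05 0 0 0;0.006 -0.009 0.12 0 0 0;0.006 -0.009 0.17 0 0 0;0.006 -0.009 0.2 0 0 0;0.006 -0.009 0.2 0 0 0;0.006 -0.009 0.2 0 0 0'
python3 -c "
from h import *
gol(-.0186,.0236,.0063,-45)"
```

```text
clock: 17.18
tool_pos: [0.5657, -0.1199, 0.024]
orientation: [179.9, 0.0, -54.6]
force: [-1.0, -0.1, 0.3]
opening: 0.056
gripper_force: 0.0
local [-0.0181  0.0233] force [-1.  -0.1  0.3]
clk 17.1833 pos [ 0.5657 -0.1199  0.024 ] [179.9   0.  -54.6] rows [-0.0017  0.0003  0.0591] [ 0.0004  0.0002 -0.0001]
```

```bash
python3 -m inch '0 0 0.02 0 0 0;0 0 0.04 0 0 0;0 0 0.055 0 0 0;0 0 0.06 0 0 0;0 0 0.06 0 0 0;0 0 0.06 0 0 0'
python3 -c "
from h import *
gol(-.0186,.0290,.0063,-45);gol(-.0545,.0290,.0063,-45)"
```

```text
clock: 17.68
tool_pos: [0.5659, -0.1198, 0.0064]
orientation: [180.0, -0.0, -54.6]
force: [0.0, -0.1, 0.6]
opening: 0.0559
gripper_force: 0.0
local [-0.0179  0.0234] force [ 0.  -0.1  0.6]
clk 17.6833 pos [ 0.5659 -0.1198  0.0064] [180.   -0.  -54.6] rows [-0.0148 -0.0116  0.0003] [ 0. -0.  0.]
local [-0.0179  0.0234] force [ 0.  -0.1  0.6]
clk 17.6833 pos [ 0.5659 -0.1198  0.0064] [180.   -0.  -54.6] rows [-0.0994  0.073   0.0003] [ 0. -0.  0.]
```

```bash
python3 -m inch '-0.008 -0.006 0 0 0 0;-0.014 -0.011 0 0 0 0;-0.025 0 0 0 0 0;-0.036 0.011 0 0 0 0;-0.047 0.022 0 0 0 0;-0.058 0.033 0 0 0 0;-0.069 0.044 0 0 0 0;-0.078 0.053 0 0 0 0;-0.086 0.061 0 0 0 0;-0.092 0.066 0 0 0 0'
python3 -m inch '0 0 0 0 0 0;0 0 0 0 0 0'
python3 -c "
from h import *
gol(-.0545,.0290,.0063,-45)"
```

```text
clock: 18.52
tool_pos: [0.5377, -0.1107, 0.0082]
orientation: [-179.7, -0.4, -54.5]
force: [15.3, -24.3, -1.0]
opening: 0.0559
gripper_force: 12.5
clock: 18.68
tool_pos: [0.5378, -0.1108, 0.0083]
orientation: [-179.7, -0.4, -54.5]
force: [11.3, -19.3, -1.2]
opening: 0.0559
gripper_force: 10.3
local [-0.0471  0.0276] force [ 11.3 -19.3  -1.2]
clk 18.6833 pos [ 0.5378 -0.1108  0.0083] [-179.7   -0.4  -54.5] rows [-0.0207  0.0142  0.0063] [-0.0017 -0.002   0.0002]
```

```bash
cat > l2.py <<'E'
from h import *
import sys
im=snapshot("scene");x0,y0=200,160
a=cv2.resize(im[y0:y0+90,x0:x0+125],None,fx=6,fy=6,interpolation=cv2.INTER_CUBIC)[:,:,::-1].copy()
def L(P,c):
    p=(proj("scene",P)-[x0,y0]+.5)*6-.5;cv2.polylines(a,[np.int32(p)],True,c,1)
q=lambda x0,x1,y0,y1,z:[[*T(x,y),z] for x,y in((x0,y0),(x1,y0),(x1,y1),(x0,y1))]
L(q(-.107,.107,-.147,.147,.004),(0,255,0))
L(q(-.107,-.042,.017,.147,.018),(0,0,255))
cv2.imwrite(f"pics/{sys.argv[1]}.png",a)
E
python3 l2.py a5
```

```text
(no output)
```

View pics/a5.png

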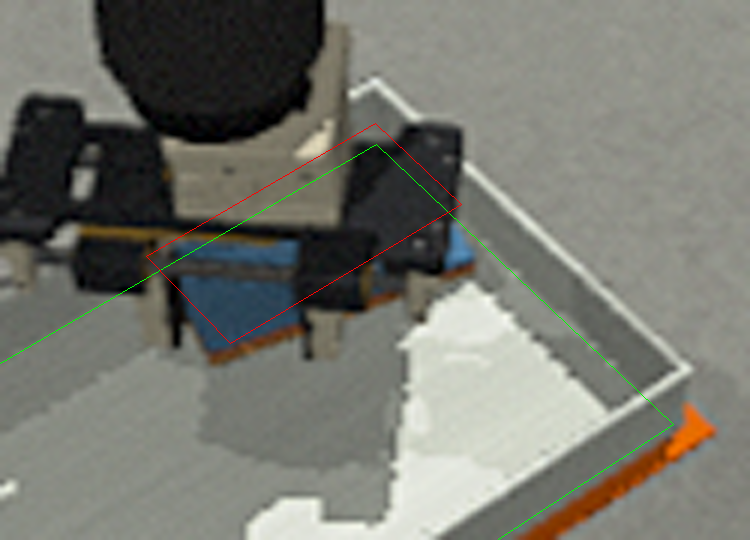

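The tile has twisted. Its left end lags away from the near wall, and the free corner is around crop (212,350). I'll back off and square the pair with a flat two-finger push on the long edge first.

```bash
python3 -c "
from h import *
for p in((212,350),(475,258)):
    uv=((np.array(p)+.5)/6-.5+[200,160]);print(p,Ti(unproj('scene',uv,.018)))
for y in(-.0285,.0285):
    l=np.array([-.0471,.0276])+y*np.array([-.7071,-.7071]);print(y,l,(proj('scene',[[*T(*l),.009]])[0]-[200,160]+.5)*6)
"
python3 -m inch '0.02 0 0 0 0 0;0.045 0 0 0 0 0;0.05 0 -0.05 0 0 0;0.05 0 -0.15 0 0 0;0.05 0 -0.25 0 0 0;0.05 0 -0.26 0 0 0;0.05 0 -0.26 0 0 0'
python3 -c "
from h import *
gol(.02,.075,.085,0)"
```

```text
(212, 350) [-0.044   0.0084]
(475, 258) [-0.0129  0.132 ]
-0.0285 [-0.02694765  0.04775235] [308.07533263 343.18606136]
0.0285 [-0.06725235  0.00744765] [181.98158942 332.52665104]
clock: 19.32
tool_pos: [0.5433, -0.1209, 0.0863]
orientation: [-179.8, -0.1, -54.6]
force: [-0.1, 0.2, -0.6]
opening: 0.0559
gripper_force: 0.0
local [-0.04    0.0186] force [-0.1  0.2 -0.6]
clk 19.3167 pos [ 0.5433 -0.1209  0.0863] [-1.798e+02 -1.000e-01 -5.460e+01] rows [ 0.0086 -0.2743  0.0053] [-0.0008 -0.0009 -0.25  ]
```

```bash
python3 -m inch '0 -0.05 0 0 0 -0.035;0 -0.12 0 0 0 -0.07;0.008 -0.2 0 0 0 -0.105;0.008 -0.26 0 0 0 -0.14;0.008 -0.274 0 0 0 -0.175;0.008 -0.274 0 0 0 -0.21;0.008 -0.274 0 0 0 -0.24;0.008 -0.274 0 0 0 -0.25;0.008 -0.274 0 0 0 -0.25;0.008 -0.274 0 0 0 -0.25'
python3 -c "
from h import *
gol(.02,.075,.0063,0)"
```

```text
clock: 20.15
tool_pos: [0.6098, -0.0753, 0.083]
orientation: [180.0, 0.1, -9.6]
force: [-0.7, 0.2, 0.1]
opening: 0.0558
gripper_force: 0.0
local [0.018  0.0746] force [-0.7  0.2  0.1]
clk 20.15 pos [ 0.6098 -0.0753  0.083 ] [ 1.8e+02  1.0e-01 -9.6e+00] rows [ 0.0073 -0.0014  0.2558] [ 0.0001  0.0007 -0.0005]
```

```bash
python3 -m inch '0.004 -0.001 0.05 0 0 0;0.004 -0.001 0.12 0 0 0;0.004 -0.001 0.19 0 0 0;0.004 -0.001 0.235 0 0 0;0.004 -0.001 0.252 0 0 0;0.004 -0.001 0.252 0 0 0;0.004 -0.001 0.252 0 0 0'
python3 -c "
from h import *
gol(-.0325,.075,.0063,0)"
```

```text
clock: 20.73
tool_pos: [0.6121, -0.0753, 0.0089]
orientation: [180.0, 0.0, -9.6]
force: [-0.4, -0.2, -0.0]
opening: 0.0558
gripper_force: 0.0
local [0.0202 0.075 ] force [-0.4 -0.2 -0. ]
clk 20.7333 pos [ 0.6121 -0.0753  0.0089] [180.    0.   -9.6] rows [-1.757e-01  1.000e-04  8.600e-03] [ 0.0001  0.0001 -0.0002]
```

```bash
python3 -m inch '-0.03 0 0.008 0 0 0;-0.06 0 0.008 0 0 0;-0.08 0 0.008 0 0 0;-0.095 0 0.008 0 0 0;-0.11 0 0.008 0 0 0;-0.125 0 0.008 0 0 0;-0.14 0 0.008 0 0 0;-0.15 0 0.008 0 0 0;-0.16 0 0.008 0 0 0;-0.166 0 0.008 0 0 0'
python3 -m inch '-0.003 0 0 0 0 0;-0.006 0 0 0 0 0;-0.009 0 0 0 0 0;-0.012 0 0 0 0 0;-0.012 0 0 0 0 0'
python3 -c "
from h import *
gol(-.0325,.075,.0063,0)"
```

```text
clock: 21.57
tool_pos: [0.5631, -0.0668, 0.0066]
orientation: [-180.0, -0.0, -9.5]
force: [1.4, 0.6, 2.1]
opening: 0.0557
gripper_force: 1.0
clock: 21.98
tool_pos: [0.5614, -0.0665, 0.0069]
orientation: [-180.0, -0.2, -9.5]
force: [6.5, -3.9, -0.6]
opening: 0.0561
gripper_force: 3.5
local [-0.0312  0.0753] force [ 6.5 -3.9 -0.6]
clk 21.9833 pos [ 0.5614 -0.0665  0.0069] [-180.    -0.2   -9.5] rows [-0.0043  0.0009  0.0019] [-0.0001 -0.0011  0.0002]
```

```bash
python3 -m inch '-0.003 0 0 0 0 0;-0.006 0 0 0 0 0;-0.006 0 0 0 0 0;-0.006 0 0 0 0 0'
python3 -c "
from h import *
gol(-.0325,.075,.0063,0)
"
```

```text
clock: 22.32
tool_pos: [0.5614, -0.0664, 0.0074]
orientation: [-180.0, -0.4, -9.5]
force: [9.7, -5.9, -1.7]
opening: 0.0558
gripper_force: 5.6
local [-0.0313  0.0754] force [ 9.7 -5.9 -1.7]
clk 22.3167 pos [ 0.5614 -0.0664  0.0074] [-180.    -0.4   -9.5] rows [-0.0042  0.0012  0.0037] [-0.0002 -0.002   0.0004]
```

```bash
python3 -m inch '0.02 0 0 0 0 0;0.03 0 -0.02 0 0 0;0.03 0 -0.12 0 0 0;0.03 0 -0.22 0 0 0;0.03 0 -0.26 0 0 0;0.03 0 -0.26 0 0 0'
python3 -c "
from h import *
gol(-.0745,-.03,.085,-90)"
```

```text
clock: 22.82
tool_pos: [0.5678, -0.0674, 0.0877]
orientation: [-179.9, -0.2, -9.5]
force: [0.8, 0.3, 0.5]
opening: 0.0558
gripper_force: 0.0
local [-0.0248  0.0754] force [0.8 0.3 0.5]
clk 22.8167 pos [ 0.5678 -0.0674  0.0877] [-179.9   -0.2   -9.5] rows [-0.1659  0.3513  0.0079] [-0.0012 -0.0006  0.5001]
```

```bash
python3 -m inch '-0.02 0.05 0 0 0 0.038;-0.06 0.15 0 0 0 0.076;-0.1 0.23 0 0 0 0.114;-0.14 0.3 0 0 0 0.152;-0.166 0.35 0 0 0 0.19;-0.166 0.35 0 0 0 0.228;-0.166 0.35 0 0 0 0.266;-0.166 0.35 0 0 0 0.304;-0.166 0.35 0 0 0 0.342;-0.166 0.35 0 0 0 0.38' 0.8
python3 -c "
from h import *
gol(-.0745,-.03,.085,-90)"
cat > m3.py <<'E'
from h import *
S={c:snapshot(c) for c in("scene","top")}
u=lambda c:proj(c,[[*T(-.0745,.082),.018]])[0]
ms={c:comp(blue(S[c]),u(c)) for c in S}
for c in ms:
    print(c,ms[c].sum(),ms[c].nonzero()[1].min(),"center",u(c))
    ct=max(cv2.findContours(ms[c].astype(np.uint8),0,1)[0],key=cv2.contourArea);ap=cv2.approxPolyDP(cv2.convexHull(ct),2,True)[:,0]
    for p in ap: print("   ",p,Ti(unproj(c,p,.018)))
q=fit(ms,[*T(-.0745,.082),TQ[2]],.065,.13,.010,.018);print(Ti(q[0]),q[0][2]-TQ[2],q[1])
E
python3 m3.py
```

```text
clock: 23.65
tool_pos: [0.4985, -0.1629, 0.0834]
orientation: [179.8, 0.1, -78.3]
force: [0.1, 0.1, -0.8]
opening: 0.0089
gripper_force: 0.0
local [-0.0772 -0.0302] force [ 0.1  0.1 -0.8]
clk 23.65 pos [ 0.4985 -0.1629  0.0834] [ 1.798e+02  1.000e-01 -7.830e+01] rows [ 0.0026 -0.0087 -0.0052] [9.000e-04 1.000e-04 1.179e-01]
scene 753 221 center [250.40417681 197.9645801 ]
    [272 196] [-0.0431  0.1323]
    [235 219] [-0.0408  0.0065]
    [221 205] [-0.1042  0.005 ]
    [257 184] [-0.1046  0.1272]
top 167 276 center [283.60547123 214.39143754]
    [306 218] [-0.0756  0.0073]
    [305 225] [-0.0991  0.0075]
    [276 221] [-0.0999  0.1036]
[-0.0718  0.0714] -0.00188822644459255 0.47905539312018974
```

The pair is now square to the near wall, with local x from -0.104 to -0.042, and about 11 mm short of the left wall. Finishing the turn and pushing along y.

```bash
python3 -m inch '0.003 -0.009 0 0 0 0.038;0.003 -0.009 0.05 0 0 0.076;0.003 -0.009 0.12 0 0 0.11;0.003 -0.009 0.18 0 0 0.118;0.003 -0.009 0.2 0 0 0.118;0.003 -0.009 0.2 0 0 0.118'
python3 -c "
from h import *
gol(-.0745,-.03,.0063,-90)"
```

```text
clock: 24.25
tool_pos: [0.501, -0.1632, 0.0225]
orientation: [179.7, -0.0, -99.0]
force: [0.2, 0.3, 0.1]
opening: 0.0086
gripper_force: 0.0
local [-0.0748 -0.0301] force [0.2 0.3 0.1]
clk 24.25 pos [ 0.501  -0.1632  0.0225] [179.7  -0.  -99. ] rows [-0.0004 -0.0012  0.0541] [ 0.0014 -0.0002  0.0033]
```

```bash
python3 -m inch '0 0 0.02 0 0 0;0 0 0.04 0 0 0;0 0 0.052 0 0 0;0 0 0.052 0 0 0;-0.02 0 0.052 0 0 0;-0.04 0 0.052 0 0 0;-0.06 0 0.052 0 0 0;-0.075 0 0.052 0 0 0;-0.09 0 0.052 0 0 0;-0.1 0 0.052 0 0 0'
python3 -m inch '-0.007 0 0 0 0 0;-0.013 0 0 0 0 0;-0.018 0 0 0 0 0;-0.022 0 0 0 0 0;-0.026 0 0 0 0 0;-0.026 0 0 0 0 0'
python3 -c "
from h import *
gol(-.0745,.0069,.0063,-90)"
```

```text
clock: 25.08
tool_pos: [0.5079, -0.1329, 0.009]
orientation: [-180.0, -0.0, -99.2]
force: [-0.1, -2.8, 1.9]
opening: 0.0086
gripper_force: 1.0
clock: 25.58
tool_pos: [0.5082, -0.1269, 0.0088]
orientation: [179.9, -0.1, -99.2]
force: [-0.2, -9.4, 3.6]
opening: 0.0088
gripper_force: 4.8
local [-0.0736  0.0068] force [-0.2 -9.4  3.6]
clk 25.5833 pos [ 0.5082 -0.1269  0.0088] [ 1.799e+02 -1.000e-01 -9.920e+01] rows [-0.0002  0.0029  0.0085] [ 0.0003 -0.0005  0.002 ]
```

Seated on the left wall again, with TCP local y at 6.8 mm. Now the corner hold with the fingers in a V.

```bash
python3 -m inch '0.02 0 0 0 0 0;0.03 0 -0.02 0 0 0;0.03 0 -0.12 0 0 0;0.03 0 -0.22 0 0 0;0.03 0 -0.26 0 0 0;0.03 0 -0.26 0 0 0'
python3 m3.py
python3 -c "
from h import *
gol(-.0485,.0240,.085,-45)"
```

```text
clock: 26.08
tool_pos: [0.5096, -0.1347, 0.0904]
orientation: [-179.7, 0.1, -99.2]
force: [0.5, -0.9, 0.3]
opening: 0.0085
gripper_force: 0.0
scene 649 225 center [250.40417681 197.9645801 ]
    [275 193] [-0.0465  0.1455]
    [239 216] [-0.0425  0.0207]
    [225 203] [-0.1032  0.0175]
    [262 181] [-0.1049  0.145 ]
top 174 272 center [283.60547123 214.39143754]
    [299 224] [-0.0987  0.0274]
    [272 221] [-0.1018  0.1167]
    [274 218] [-0.091   0.1116]
    [298 216] [-0.0729  0.0343]
[-0.0705  0.0855] 0.030310497081331655 0.5237156756260071
local [-0.0731 -0.0008] force [-0.2  0.3 -0.9]
clk 26.1833 pos [ 0.5075 -0.1346  0.0873] [-1.799e+02  1.000e-01 -9.920e+01] rows [-0.0823 -0.0825  0.0078] [-5.000e-04  1.000e-04 -2.481e-01]
```

Scene corners confirm the tile is in the near-left corner: x from -0.105 to -0.043, y from 0.018 to 0.146.

```bash
python3 -m inch '-0.02 -0.02 0 0 0 -0.035;-0.05 -0.05 0 0 0 -0.07;-0.082 -0.082 0 0 0 -0.105;-0.082 -0.082 0 0 0 -0.14;-0.082 -0.082 0 0 0 -0.175;-0.082 -0.082 0 0 0 -0.21;-0.082 -0.082 0 0 0 -0.24;-0.082 -0.082 0 0 0 -0.248;-0.082 -0.082 0 0 0 -0.248;-0.082 -0.082 0 0 0 -0.248' -0.273
python3 -m inch '0 0 0.05 0 0 0;0 0 0.12 0 0 0;0 0 0.17 0 0 0;0 0 0.19 0 0 0;0 0 0.19 0 0 0;0 0 0.19 0 0 0'
python3 -c "
from h import *
gol(-.0485,.0240,.0066,-45)"
```

```text
clock: 27.02
tool_pos: [0.5349, -0.1144, 0.0857]
orientation: [179.9, 0.1, -54.6]
force: [0.3, -0.4, -0.9]
opening: 0.0553
gripper_force: 0.0
clock: 27.52
tool_pos: [0.5356, -0.1144, 0.0297]
orientation: [180.0, 0.0, -54.6]
force: [0.4, -0.0, 0.7]
opening: 0.0558
gripper_force: 0.0
local [-0.0488  0.0237] force [ 0.4 -0.   0.7]
clk 27.5167 pos [ 0.5356 -0.1144  0.0297] [180.    0.  -54.6] rows [-0.0001 -0.0013  0.077 ] [ 0.0003  0.0001 -0.0001]
```

```bash
python3 -m inch '0 0 0.03 0 0 0;0 0 0.055 0 0 0;0 0 0.072 0 0 0;0 0 0.078 0 0 0;0 0 0.078 0 0 0;0 0 0.078 0 0 0'
python3 -m inch '-0.005 0 0 0 0 0;-0.01 0 0 0 0 0;-0.015 0 0 0 0 0;-0.018 0 0 0 0 0;-0.021 0 0 0 0 0;-0.023 0 0 0 0 0;-0.023 0 0 0 0 0'
python3 -c "
from h import *
gol(-.0539,.0294,.0066,-45)"
```

```text
clock: 28.02
tool_pos: [0.5356, -0.1144, 0.0063]
orientation: [180.0, 0.0, -54.6]
force: [0.5, 0.3, -0.6]
opening: 0.0557
gripper_force: 0.0
clock: 28.6
tool_pos: [0.5315, -0.1086, 0.0064]
orientation: [-180.0, -0.0, -54.6]
force: [0.6, -0.4, 0.5]
opening: 0.056
gripper_force: 0.0
local [-0.0537  0.0287] force [ 0.6 -0.4  0.5]
clk 28.6 pos [ 0.5315 -0.1086  0.0064] [-180.    -0.   -54.6] rows [-0.002  -0.0011 -0.0006] [-0. -0.  0.]
```

```bash
python3 -m inch '-0.002 0 0 0 0 0;-0.004 0 0 0 0 0;-0.006 0 0 0 0 0;-0.008 0 0 0 0 0;-0.01 0 0 0 0 0;-0.01 0 0 0 0 0;-0.01 0 0 0 0 0'
python3 -c "
from h import *
def fl():
    c,s=np.cos(TQ[2]),np.sin(TQ[2]);f=get_obs()['force'];print('floc',c*f[0]+s*f[1],-s*f[0]+c*f[1])
fl();gol(-.0539,.0294,.0066,-45)"
```

```text
clock: 29.18
tool_pos: [0.5302, -0.1064, 0.0065]
orientation: [-180.0, -0.0, -54.6]
force: [1.2, -2.0, 0.0]
opening: 0.0556
gripper_force: 1.2
floc 1.536710181489838 -1.7377309995155048
local [-0.0554  0.0307] force [ 1.2 -2.   0. ]
clk 29.1833 pos [ 0.5302 -0.1064  0.0065] [-180.    -0.   -54.6] rows [ 0.0066 -0.0003 -0.0004] [-0.0001 -0.0001  0.    ]
```

```bash
cat >> h.py <<'E'
def fl():
    c,s=np.cos(TQ[2]),np.sin(TQ[2]);f=get_obs()['force'];print('floc',np.round([c*f[0]+s*f[1],-s*f[0]+c*f[1],f[2]],1))
E
python3 -m inch '-0.002 0 0 0 0 0;-0.004 0 0 0 0 0;-0.006 0 0 0 0 0;-0.007 0 0 0 0 0;-0.007 0 0 0 0 0;-0.007 0 0 0 0 0;-0.007 0 0 0 0 0'
python3 -c "
from h import *
fl();gol(-.0539,.0294,.0066,-45)"
```

```text
clock: 29.77
tool_pos: [0.5299, -0.1055, 0.0067]
orientation: [-179.9, -0.1, -54.5]
force: [5.9, -9.3, -2.2]
opening: 0.0554
gripper_force: 5.1
floc [ 7.4 -8.2 -2.2]
local [-0.0558  0.0316] force [ 5.9 -9.3 -2.2]
clk 29.7667 pos [ 0.5299 -0.1055  0.0067] [-1.799e+02 -1.000e-01 -5.450e+01] rows [0.0096 0.0006 0.0005] [-0.0003 -0.0006  0.0002]
```

```bash
python3 -m inch '-0.001 0 0.003 0 0 0;-0.003 0 0.004 0 0 0;-0.005 0 0.005 0 0 0;-0.007 0 0.006 0 0 0;-0.007 0 0.006 0 0 0;-0.007 0 0.006 0 0 0'
python3 -c "
from h import *
fl();gol(-.0539,.0294,.0066,-45)"; python3 m3.py; python3 l2.py a6
```

```text
clock: 30.27
tool_pos: [0.5299, -0.1049, 0.0062]
orientation: [-179.9, -0.2, -54.5]
force: [6.3, -19.0, 6.8]
opening: 0.0559
gripper_force: 9.5
floc [  9.4 -17.7   6.8]
local [-0.0559  0.0321] force [  6.3 -19.    6.8]
clk 30.2667 pos [ 0.5299 -0.1049  0.0062] [-179.9   -0.2  -54.5] rows [ 0.0111  0.0017 -0.0011] [-0.0006 -0.0014  0.0006]
scene 177 230 center [250.40417681 197.9645801 ]
    [230 204] [-0.0918  0.0261]
    [247 205] [-0.06    0.0598]
    [249 210] [-0.0425  0.0536]
    [238 216] [-0.0441  0.0186]
    [230 208] [-0.0802  0.0179]
top 259 263 center [283.60547123 214.39143754]
    [297 224] [-0.0997  0.0339]
    [263 218] [-0.0963  0.1474]
    [291 213] [-0.0664  0.0585]
[-0.0729  0.0865] -0.0810346331910333 0.6469550334710285
```

View pics/a6.png

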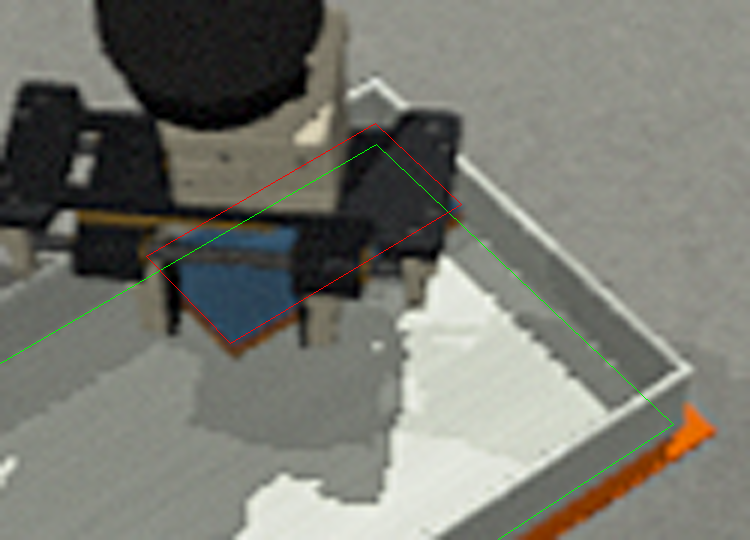

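The tile sits exactly on the seated outline, flush in the near-left corner (crop corners around 231,343 and 460,205). A small trim will give more push on the near wall.

```bash
python3 -m inch '-0.001 0.001 -0.001 0 0 0;-0.003 0.003 -0.003 0 0 0;-0.004 0.004 -0.003 0 0 0;-0.004 0.004 -0.003 0 0 0;-0.004 0.004 -0.003 0 0 0;-0.004 0.004 -0.003 0 0 0'
python3 -c "
from h import *
fl();gol(-.0539,.0294,.0066,-45)"
```

```text
clock: 30.92
tool_pos: [0.5297, -0.1047, 0.0069]
orientation: [-179.8, -0.3, -54.4]
force: [11.9, -22.1, -2.0]
opening: 0.0558
gripper_force: 11.1
floc [ 15.4 -19.8  -2. ]
local [-0.0561  0.0323] force [ 11.9 -22.1  -2. ]
clk 30.9167 pos [ 0.5297 -0.1047  0.0069] [-179.8   -0.3  -54.4] rows [0.012  0.0017 0.0011] [-0.0012 -0.0018  0.0006]
```

```bash
python3 -m inch '0 0 0.001 0 0 0;0 0 0.002 0 0 0;0 0 0.002 0 0 0;0 0 0.002 0 0 0;0 0 0.002 0 0 0;0 0 0.002 0 0 0;0 0 0.002 0 0 0;0 0 0.002 0 0 0'
python3 -c "
from h import *
fl();gol(-.0539,.0294,.0066,-45)"
```

```text
clock: 31.58
tool_pos: [0.5298, -0.1047, 0.0066]
orientation: [-179.8, -0.3, -54.4]
force: [11.3, -21.1, 1.6]
opening: 0.0557
gripper_force: 10.7
floc [ 14.7 -18.9   1.6]
local [-0.0561  0.0323] force [ 11.3 -21.1   1.6]
clk 31.5833 pos [ 0.5298 -0.1047  0.0066] [-179.8   -0.3  -54.4] rows [0.012  0.0017 0.0001] [-0.0013 -0.0018  0.0007]
```

The hold is steady at about 15 N on the near wall and 19 N on the left wall. Handing in.

```bash
python3 -c "
from plant import *
print(close_job())"
```

```text
the job is handed in; nothing more can be done
None
```

I laid the tile on the cork, pushed the pair into the tin's near-left corner, and handed the job in at about 32 s with the fingers pressing about 15 N on the near wall and 19 N on the left wall; the first corner push twisted the pair and had to be squared up again, and I got no verdict back.

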